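Reset the blood-tube roller mixer through its key well

TASK

The tube roller mixer on the counter has tripped and must be reset. With a fingertip, push the sliding guard on its control deck fully open, reach down into the square well and press the sunken reset key fully in, then, once it has sprung back, push the guard fully shut again over both wells. Do not press the key in the round well, leave the mixer standing where it is (do not lift, tip or shove it), and leave the things around it alone.

Things in the scene. Friction and masses are not known exactly. Their poses are not given: they have to be found in the camera images.
- mixer: White bench-top roller mixer for blood tubes, 3 to 4 kg, loose on rubber feet. 260 mm (x -127 to 133) by 250 mm (y -125 to 125). Origin: centre of the underside; z up; -x side faces the robot, turned up to 0.45 rad. Flat control deck: x -127 to 23 mm, top 80 mm above the counter; guide rails 8 mm high on it at x -115 and 11 mm. Behind it, rollers with tubes, tops at most 3 mm above the deck.
- square_well (a point): Centre of the mouth, level with the deck, of the square well: 44 x 44 mm, edges along the mixer's x and y, sunk straight down 34 mm. It holds the reset key. In the mixer's frame it lies at (-24.5, -55, 80) mm. Under the guard while that is shut. Axes as the mixer's.
- round_well (a point): Centre of the mouth, level with the deck, of the round well: 44 mm diameter, 34 mm deep, beside the square one (55 mm to its -x side, nearer the robot). It holds the mute key. Under the guard while that is shut. Axes as the mixer's.
- guard (a joint): Ribbed grey sliding guard, 114 mm (mixer x) by 88 mm (mixer y), 18 mm thick, riding 1 mm above the deck. Value in m: 0 fully shut (covers both wells), 0.080 fully open at its stop. Opens toward the mixer's +y. Starts up to 15 mm ajar. About 2 N of friction, stays where it is left, no latch. Too wide to grip: it is pushed by its end faces.
- guard_open_face (a point): Centre of the guard's -y end face (upright, 114 mm long, 18 mm high), 10 mm above the deck; moves with the guard. Push here toward the mixer's +y to open. With the guard shut it lies at mixer (-52, -84, 90) mm. Axes as the mixer's.
- guard_close_face (a point): Centre of the guard's +y end face (upright, 114 mm long, 18 mm high), 10 mm above the deck; moves with the guard. Push here toward the mixer's -y to shut. With the guard fully open it lies at mixer (-52, +84, 90) mm. Axes as the mixer's.
- reset_key (a joint): Travel of the reset key in m: 0 up, grows as it is pressed straight down, 0.005 fully in (stop). Spring-loaded: starts to move at about 1.5 N, needs 5 N to be fully in, springs back when let go.
- reset_key_top (a point): Centre of the top of the reset key: a grey square cap 26 x 26 mm standing in the middle of the square well, its top 22 mm below the deck (58 mm above the counter) when up. Hidden under the guard until that is opened. Axes as the mixer's.
- mute_key (a joint): Travel of the mute key in m: 0 up, 0.005 fully in; same spring as the reset key. Not to be pressed.
- mute_key_top (a point): Centre of the top of the mute key: a grey round cap 26 mm across in the middle of the round well, its top 22 mm below the deck. Axes as the mixer's.
- rack: Loose black tube rack, 100 x 160 mm and 34 mm high, with six orange-capped tubes standing in it up to 92 mm; stands off the mixer's -y side. Origin: centre of the underside. Bystander.
- bottle: Loose amber bottle, 60 mm across, 130 mm tall, standing off the mixer's +y side. Origin: centre of the underside. Bystander.
- jar: Loose small clear open pot, 56 mm across, 50 mm tall, off the mixer's +y side. Origin: centre of the underside. Bystander.
- eraser: Loose white and blue eraser, 24 x 57 x 18 mm, lying off the mixer's +y side near its front. Origin: on the underside near its middle. Bystander.

How it is judged:
By the outcome, as a careful person would: the job done as asked, in the order asked, and still so for the second after the job is handed in, with the robot touching nothing.
It also fails if it takes over 54 s, if anything falls off the work surface, if the arm or the gripper's body presses on something with over 40 N, if the wrist force passes 120 N, or if a joint passes its speed limit or range.

ROBOT

A 6-joint arm with a two-finger parallel gripper is mounted at the origin on the work surface. World frame = base frame: x ahead of the robot, y to its left, z up, the work surface at z = 0. Lengths are in m, angles in degrees, forces in N, time in s.
With the tool pointing down it reaches from about 0.35 to 0.775 m from the base axis. Payload 5.5 kg.
Tool frame: the origin (TCP) lies midway between the tips of the shut fingers; the grasp point (between the pads) lies 19 mm behind it; z points along the fingers, x is the direction in which the jaws open and shut, and the axes are right-handed (so a half turn about z gives the same grasp; the last joint's range is limited). The gripper opens to 85 mm and grips with 20 to 120 N. Pads are 22 mm wide; open, the fingers measure 114 mm over their backs; the gripper's body (76 mm by 85 mm) begins 54 mm behind the grasp point. The pads swing forward as they close: fully open they stand 13 mm farther back than shut.
Start: joints at [-75.837, 17.945, 2.641, 74.691, 0, 82.002], TCP at [0.217, -0.533, 0.231] pointing down, gripper open.
Joint ranges: [-158.12, 158.12], [-49.38, 96.58], [-58.88, 72.47], [-126.05, 133.96], [-84.25, 85.87], [-180, 180]. Speed limits (degrees/s): [147.25, 147.25, 180, 180, 180, 180].

INTERFACE

Orientations are given as a 3x3 rotation matrix whose columns are the frame's x, y, z axes.
In Python, from cell import * gives the robot as it stands.
- The arm moves only by the tool send_rows, never from a script. Its argument "rows" is a list of rows, each a list of 3 entries, a list of its own where there are three numbers: the shift along the tool's x, y, z in m, then the turn, a rotation vector about the tool's x, y, z in rad, then the finger opening in m, from 0 to 0.0854. In form: [[[dx, dy, dz], [rx, ry, rz], hand], ...]. A call has exactly 5 rows; each row is the pose to reach, as a shift and turn from the pose measured when the call began, along the tool's axes at that moment; what a row does not reach only later rows make up. A row lasts 1/12 s, in which the tool goes at most 41.7 mm and 7.16 degrees, less where a joint would pass 70% of its speed; a pose out of reach is approached as far as the arm can. A call with a gripper value outside its range is refused whole. The fingers move at their own pace and stop on an object; "newtons" is the grip in N (left out, the last holds). Time passes only in rows, so rows that repeat a pose let the fingers close, or fill a call up. It gives the time, the measured TCP pose, the force and the opening at its end, in the units of the state.
- observe(): the state, without advancing time (a new reading comes with each control period).
- grab_frame(name): name is "scene" or "top"; returns a dict with "img" (420x560x3 uint8, blue, green, red), "K" (3x3 intrinsics, pixels), "rvec" (rotation vector, rad) and "tvec" (3), from world to camera coordinates, as OpenCV has them. Camera axes: x right, y down, z forward; pixel columns grow to the right and rows downward; lengths in m; the calibration is good to about 2 mm. A picture is of the moment at which its call begins. There is no depth.
- close_job(): hands the job in, once; it reports no verdict.
The state is a dict: "t": time; "qpos": joint angles; "qvel": joint speeds; "effort": joint torques, N m; "position": TCP position; "ee_rot": TCP orientation; "wrist_force": force on the tool from outside, world axes, zero at the start; "wrist_torque": the same for the moment, N m; "finger_gap": opening from 0.0 (shut) to 1.0 (fully open).
Only numpy, scipy, OpenCV 4.12 (cv2) and the standard library are available. Lean on these libraries where they do the work, as an engineer would, in place of code of your own. Each camera call takes 0.05 s, during which the arm holds its last target. There are 200 camera calls.

## Working session

There is one attempt and no reset: what is moved stays moved. The work goes in short steps, Python scripts to look and compute and a tool call to move; the robot and the scene stay as the last step left them, time stands still between calls to the robot, and variables do not carry over. Pictures are saved under pics/ and viewed, about 8 in all and at most 12, crops included, and the job is handed in when it is done.

Besides the shell and the picture viewer there is one more tool, called after "Request:" in YAML: its name, and indented under it one key for each argument. send_rows: Moves the arm, as the interface text tells. Its arguments: {"type":"object","properties":{"rows":{"type":"array"},"newtons":{"type":"number"}},"required":["rows"]}

```bash
ls; mkdir -p pics
python3 - <<'E'
from cell import *
import cv2
s=observe();print(s)
for n in("scene","top"):
    f=grab_frame(n);cv2.imwrite(f"pics/{n}0.png",cv2.resize(f["img"],(784,588),interpolation=cv2.INTER_CUBIC));print(n,f["K"],f["rvec"],f["tvec"])
E
```

```text
pics
{'t': 0.0, 'qpos': array([-7.58362152e+01,  1.79927268e+01,  2.57773688e+00,  7.46913315e+01,
       -1.01771252e-03,  8.20008333e+01]), 'qvel': array([ 0.00189582,  0.0020171 ,  0.00590085,  0.10797762, -0.04538283,
        0.01099859]), 'effort': array([-1.08467557e-03, -4.80626464e+01,  2.98534638e+01,  1.93027739e-02,
       -5.75363288e-05,  1.46494529e-05]), 'position': array([ 0.21676779, -0.53202418,  0.23039522]), 'ee_rot': array([[ 3.77241604e-01, -9.26114761e-01, -4.71291527e-04],
       [-9.26113053e-01, -3.77241822e-01,  1.79489852e-03],
       [-1.84007288e-03, -2.40641161e-04, -9.99998278e-01]]), 'wrist_force': array([-0.50218396, -0.4063801 , -0.58986933]), 'wrist_torque': array([0.03785772, 0.01880672, 0.00407591]), 'finger_gap': 1.001438532039801}
scene [[518.11788053   0.         274.39689003]
 [  0.         518.11788053 204.52496876]
 [  0.           0.           1.        ]] [ 1.89192144  1.34505573 -0.63660971] [-0.20655277 -0.23487212  1.43419596]
top [[387.84406497   0.         280.04449914]
 [  0.         387.84406497 198.6066705 ]
 [  0.           0.           1.        ]] [ 2.17273468 -2.17523247  0.07260283] [0.01438102 0.55392509 1.01755423]
```

View pics/scene0.png

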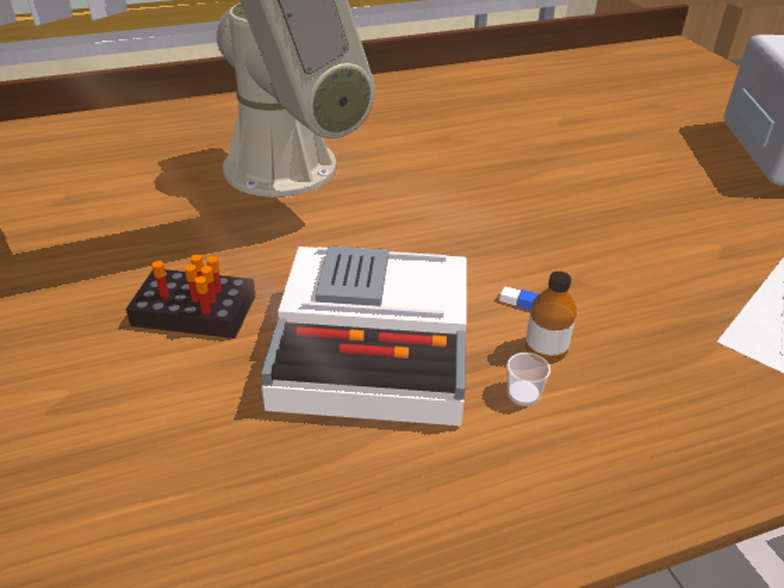

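View pics/top0.png

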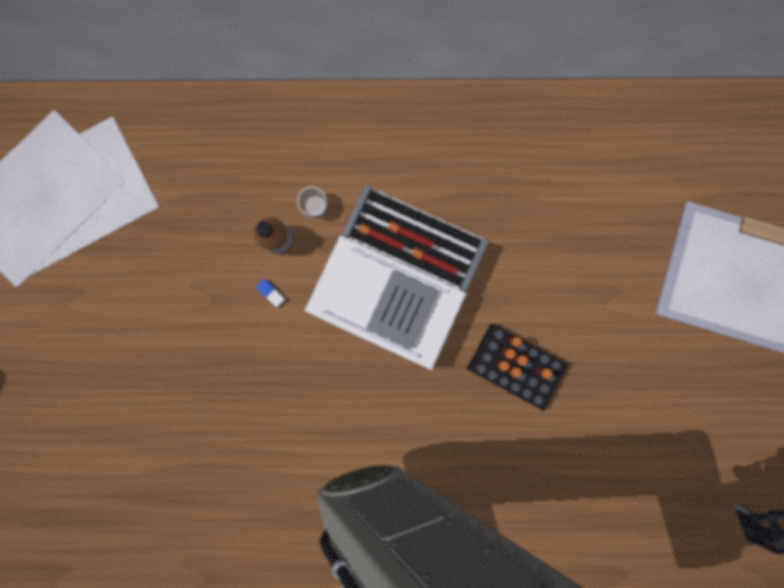

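Scene view: the mixer's deck corners lie at about (298,247), (467,257), (465,329) and (279,320), with the rack on its -y side and the bottle, jar and eraser on its +y side. Top view: the deck corners are at (305,311), (432,368), (466,292) and (341,238), and the guard is near shut. I'll enlarge both to read them more closely.

```bash
cat > h.py <<'E'
import numpy as np,cv2
from cell import *
def crop(name,x0,y0,w,h,s,out):
    f=grab_frame(name);c=cv2.resize(f["img"][y0:y0+h,x0:x0+w],None,fx=s,fy=s,interpolation=cv2.INTER_CUBIC)
    cv2.imwrite(out,c);return c
def proj(f,P): return cv2.projectPoints(np.array(P,float).reshape(-1,1,3),f["rvec"],f["tvec"],f["K"],None)[0][:,0]
E
python3 - <<'E'
from h import *
crop("top",210,125,145,145,4,"pics/t1.png");crop("scene",180,165,165,145,4,"pics/s1.png")
E
```

```text
(no output)
```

View pics/t1.png

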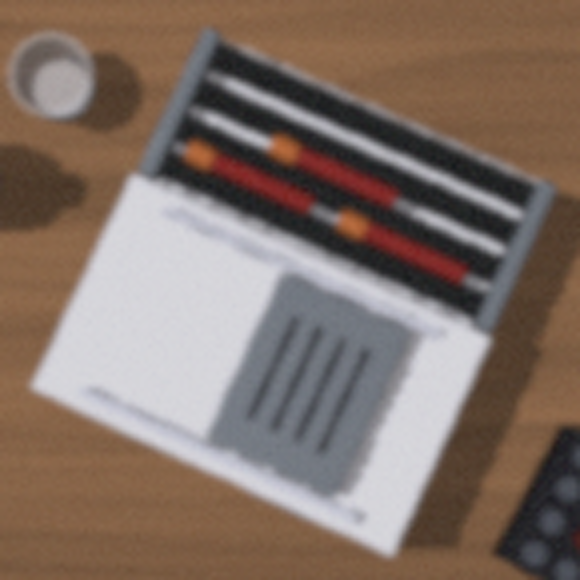

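View pics/s1.png

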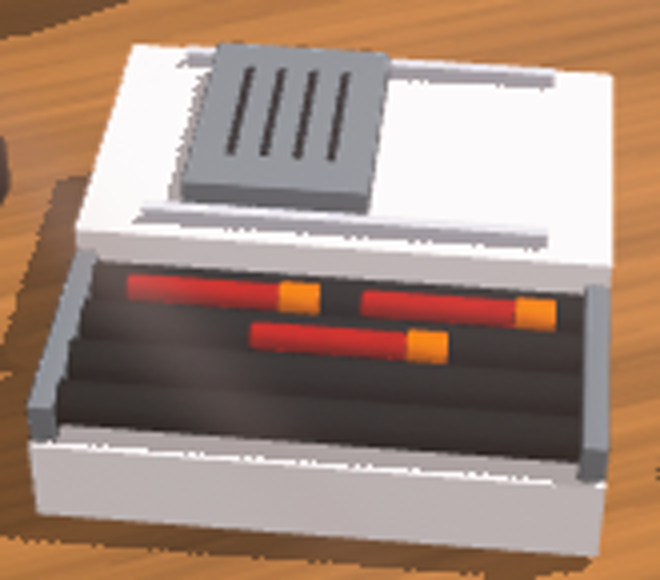

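Top crop: deck corners at (32,386), (395,556), (493,337) and (134,176), guard corners at (284,273), (412,330), (340,497) and (210,440). Scene crop: deck corners at (133,45), (612,74), (611,268) and (77,232), guard top at (218,43), (390,52), (371,194) and (182,184).

Run:
```python
from h import *
from scipy.optimize import least_squares
T=grab_frame("top");S=grab_frame("scene")
o=lambda a,x,y:(np.array(a)+.5)/4-.5+[x,y]
td=o([(32,386),(395,556),(493,337),(134,176),(284,273),(412,330),(340,497),(210,440)],210,125)
sd=o([(612,74),(133,45),(77,232),(611,268),(390,52),(218,43),(182,184),(371,194)],180,165)
# order guard: top: far+y, far-y, near-y, near+y ; scene: near+y, near-y, far-y, far+y
def model(p,gs):
    x,y,z,a,q=p;c,s=np.cos(a),np.sin(a)
    g=dict(nP=(-109,4),nM=(-109,-84),fM=(5,-84),fP=(5,4))
    m=[(-127,125,80),(-127,-125,80),(23,-125,80),(23,125,80)]+[(g[k][0],g[k][1]+q*1e3,99) for k in gs]
    m=np.array(m)/1e3;return np.c_[x+c*m[:,0]-s*m[:,1],y+s*m[:,0]+c*m[:,1],m[:,2]+z]
def res(p,sep=0):
    a=proj(T,model(p,["fP","fM","nM","nP"]))-td;b=proj(S,model(p,["nP","nM","fM","fP"]))-sd
    return a,b
r=least_squares(lambda p:np.concatenate([v.ravel() for v in res(p)]),[.55,0,0,-.4,.01],loss="soft_l1")
print(r.x);[print(v.round(1)) for v in res(r.x)]
x,y,z,a,q=r.x;R=np.array([[np.cos(a),-np.sin(a)],[np.sin(a),np.cos(a)]])
for n,m in dict(sq=(-24.5,-55),rd=(-79.5,-55),openF=(-52,-84+q*1e3),closeF=(-52,84)).items():print(n,R@np.array(m)/1e3+[x,y])
# bystanders rough: pixel on top view -> plane
def unp(f,uv,z):
    Rr=cv2.Rodrigues(f["rvec"])[0];C=-Rr.T@f["tvec"];d=Rr.T@np.linalg.inv(f["K"])@[*uv,1];return (C+d*(z-C[2])/d[2])
for n,uv,h in [("rack corner",(470,368),.034),("rack c2",(493,325),.034),("cap",(515,343),.092),("rackc3",(568,365),.034),("rackc4",(545,408),.034),("bottletop",(265,229),.13),("jar",(312,200),.05),("eraser",(271,293),.018)]:
    P=unp(T,np.array(uv)/1.4,h)[:2];print(n,P.round(3),(R.T@(P-[x,y])*1e3).round())
```

```text
[ 5.54392769e-01  4.56367144e-03  1.43080817e-04 -4.27948151e-01
  7.07602218e-03]
[[-0.1  0.7]
 [-0.5 -0.2]
 [-0.6 -0.1]
 [-0.6 -0.4]
 [-0.5 -0.6]
 [-0.2 -0.2]
 [-1.2  0.2]
 [-1.2 -0.4]]
[[-0.3  0.5]
 [-0.3  0.4]
 [-0.9 -0.1]
 [ 0.  -0.2]
 [-0.4  0.2]
 [-0.4 -0.2]
 [-0.5 -0.4]
 [-0.8  0.1]]
sq [ 0.50927693 -0.03530876]
rd [ 0.45923688 -0.0124835 ]
openF [ 0.47515835 -0.04384299]
closeF [0.54194258 0.10256874]
rack corner [ 0.384 -0.132] [ -98. -194.]
rack c2 [ 0.464 -0.176] [  -7. -201.]
cap [ 0.433 -0.204] [ -24. -240.]
rackc3 [ 0.39  -0.314] [ -17. -358.]
rackc4 [ 0.311 -0.269] [-108. -350.]
bottletop [0.631 0.233] [-25. 239.]
jar [0.7   0.165] [ 66. 206.]
eraser [0.526 0.247] [-127.  209.]
```

The fit is good: residuals stay at about 1 px or less, z offset is 0.1 mm, yaw is -0.428 rad, and the guard is 7 mm ajar. I'll add a helper that gives the shift and turn to a mixer-frame target, then move.

```bash
cat >> h.py <<'E'
from scipy.spatial.transform import Rotation as Ro
A=-0.42795;O=np.array([.55439,.00456,0]);M=Ro.from_euler("z",A).as_matrix()
def need(*pts):  # mixer mm targets (tool down, tool x along mixer x) -> tool-frame shift/turn
    s=observe();R=s["ee_rot"];p=s["position"];w=s["wrist_force"]
    print("t",round(s["t"],2),"mixer mm",(M.T@(p-O)*1e3).round(1),"F mixer",(M.T@w).round(1),"gap",round(s["finger_gap"],3))
    Rt=M@np.diag([1,-1,-1.])
    print("turn",Ro.from_matrix(R.T@Rt).as_rotvec().round(4))
    for q in pts: print(q,"->",(R.T@(O+M@np.array(q)/1e3-p)).round(4))
E
python3 -c "
from h import *
need((-52,-103,200))"
```

```text
t 0.3 mixer mm [ -84.3 -628.6  231. ] F mixer [ 0.6  0.1 -0.2] gap 1.0
turn [-3.000e-04  5.000e-04 -7.561e-01]
(-52, -103, 200) -> [-0.3371 -0.4045  0.0312]
```

Request:
send_rows:
  rows:
    - [[-0.026,-0.031,0],[0,0,-0.11],0]
    - [[-0.051,-0.062,0],[0,0,-0.22],0]
    - [[-0.077,-0.093,0],[0,0,-0.33],0]
    - [[-0.103,-0.124,0],[0,0,-0.44],0]
    - [[-0.128,-0.155,0],[0,0,-0.55],0]

```text
t: 0.72
position: [0.3124, -0.3536, 0.231]
ee_rot: [[0.808, -0.589, -0.0], [-0.589, -0.808, 0.001], [-0.0, -0.001, -1.0]]
wrist_force: [1.5, 0.5, -0.5]
finger_gap: 0.301
```

```bash
python3 -c "
from h import *
need((-52,-103,200))"
```

```text
t 0.72 mixer mm [ -71.5 -426.3  231. ] F mixer [ 1.2  1.1 -0.5] gap 0.301
turn [-0.0006  0.0003 -0.2015]
(-52, -103, 200) -> [-0.0456 -0.3206  0.0312]
```

Request:
send_rows:
  rows:
    - [[-0.006,-0.04,0],[0,0,-0.1],0]
    - [[-0.011,-0.08,0],[0,0,-0.2],0]
    - [[-0.017,-0.12,0],[0,0,-0.2],0]
    - [[-0.023,-0.16,0],[0,0,-0.2],0]
    - [[-0.028,-0.2,0.01],[0,0,-0.2],0]

```text
t: 1.13
position: [0.4089, -0.1741, 0.2228]
ee_rot: [[0.909, -0.417, 0.003], [-0.417, -0.909, -0.001], [0.003, 0.0, -1.0]]
wrist_force: [1.8, -1.2, 0.1]
finger_gap: -0.001
```

```bash
python3 -c "
from h import *
need((-52,-103,130))"
```

```text
t 1.13 mixer mm [ -58.3 -223.   222.8] F mixer [ 2.2 -0.3  0.1] gap -0.001
turn [ 0.     -0.0035 -0.0017]
(-52, -103, 130) -> [ 0.0057 -0.12    0.0929]
```

Request:
send_rows:
  rows:
    - [[0.002,-0.04,0],[0,0,0],0]
    - [[0.004,-0.08,0.01],[0,0,0],0]
    - [[0.006,-0.118,0.035],[0,0,0],0]
    - [[0.006,-0.118,0.07],[0,0,0],0]
    - [[0.006,-0.118,0.093],[0,0,0],0]

```text
t: 1.55
position: [0.464, -0.0669, 0.1278]
ee_rot: [[0.911, -0.412, 0.003], [-0.412, -0.911, -0.001], [0.003, -0.0, -1.0]]
wrist_force: [-0.4, -0.9, -0.7]
finger_gap: 0.002
```

```bash
python3 -c "
from h import *
need((-52,-105,89))
crop('scene',180,150,165,145,4,'pics/s2.png')"
```

```text
t 1.55 mixer mm [ -52.6 -102.5  127.8] F mixer [ 0.  -0.9 -0.7] gap 0.002
turn [-0.0002 -0.003   0.0031]
(-52, -105, 89) -> [0.0005 0.0025 0.0388]
```

View pics/s2.png

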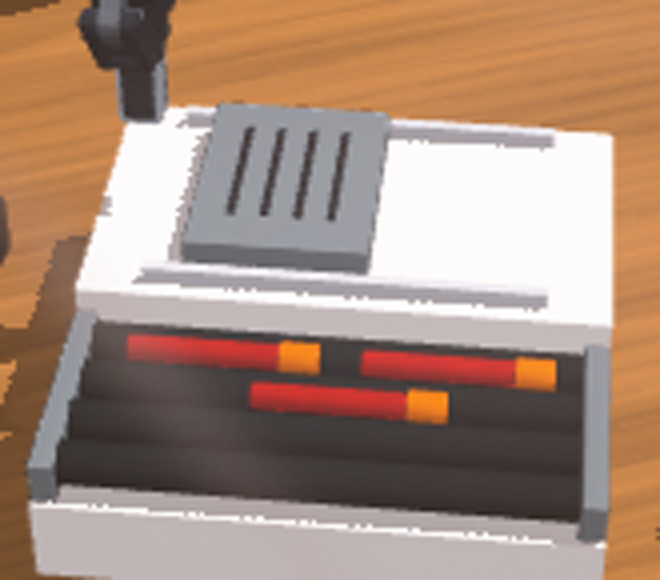

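The fingertip, at about (142,120), hangs above the deck clear of the guard's -y face (around x=185), as planned. Next I descend.

Request:
send_rows:
  rows:
    - [[0,0.0025,0.02],[0,0,0],0]
    - [[0,0.0025,0.033],[0,0,0],0]
    - [[0,0.0025,0.039],[0,0,0],0]
    - [[0,0.0025,0.039],[0,0,0],0]
    - [[0,0.0025,0.039],[0,0,0],0]

```text
t: 2.02
position: [0.46, -0.0696, 0.0858]
ee_rot: [[0.91, -0.414, -0.004], [-0.414, -0.91, 0.001], [-0.004, 0.001, -1.0]]
wrist_force: [-0.4, 0.3, 0.3]
finger_gap: -0.0
```

```bash
python3 -c "
from h import *
need((-52,-85,89),(-52,-15,89))"
```

```text
t 2.02 mixer mm [ -55.1 -106.6   85.8] F mixer [-0.5  0.1  0.3] gap -0.0
turn [0.0008 0.0036 0.001 ]
(-52, -85, 89) -> [ 0.0031 -0.0216 -0.0032]
(-52, -15, 89) -> [ 0.0032 -0.0916 -0.0033]
```

Request:
send_rows:
  rows:
    - [[0.003,-0.008,-0.003],[0,0,0],0]
    - [[0.003,-0.016,-0.004],[0,0,0],0]
    - [[0.003,-0.023,-0.004],[0,0,0],0]
    - [[0.003,-0.03,-0.004],[0,0,0],0]
    - [[0.003,-0.037,-0.004],[0,0,0],0]

```text
t: 2.43
position: [0.4791, -0.0368, 0.0905]
ee_rot: [[0.91, -0.414, -0.002], [-0.414, -0.91, -0.001], [-0.002, 0.001, -1.0]]
wrist_force: [-0.8, -3.0, 1.5]
finger_gap: 0.003
```

```bash
python3 -c "
from h import *
need((-52,-25,89),(-52,-15,89))"
```

```text
t 2.43 mixer mm [-51.3 -68.9  90.5] F mixer [ 0.6 -3.   1.5] gap 0.003
turn [0.0013 0.0016 0.0012]
(-52, -25, 89) -> [-0.0007 -0.0439  0.0014]
(-52, -15, 89) -> [-0.0007 -0.0539  0.0014]
```

Contact made at about 3 N, the guard's friction. I'll keep pushing, ending slower.

Request:
send_rows:
  rows:
    - [[0,-0.01,0.001],[0,0,0],0]
    - [[0,-0.02,0.001],[0,0,0],0]
    - [[0,-0.03,0.001],[0,0,0],0]
    - [[0,-0.038,0.001],[0,0,0],0]
    - [[0,-0.044,0.001],[0,0,0],0]

```text
t: 2.85
position: [0.4979, 0.0044, 0.0893]
ee_rot: [[0.911, -0.413, -0.002], [-0.413, -0.911, -0.0], [-0.002, 0.001, -1.0]]
wrist_force: [-0.0, -2.5, 1.6]
finger_gap: 0.002
```

```bash
python3 -c "
from h import *
need((-52,-15,89))"
```

```text
t 2.85 mixer mm [-51.4 -23.6  89.3] F mixer [ 1.  -2.3  1.6] gap 0.002
turn [0.0012 0.0015 0.0021]
(-52, -15, 89) -> [-0.0006 -0.0086  0.0003]
```

Request:
send_rows:
  rows:
    - [[0,-0.002,0],[0,0,0],0]
    - [[0,-0.004,0],[0,0,0],0]
    - [[0,-0.006,0],[0,0,0],0]
    - [[0,-0.007,0],[0,0,0],0]
    - [[0,-0.008,0],[0,0,0],0]

```text
t: 3.27
position: [0.501, 0.0116, 0.0892]
ee_rot: [[0.911, -0.413, -0.002], [-0.413, -0.911, -0.0], [-0.002, 0.001, -1.0]]
wrist_force: [0.5, -2.4, 0.7]
finger_gap: -0.002
```

```bash
python3 -c "
from h import *
need((-52,-15,89))"
```

```text
t 3.27 mixer mm [-51.5 -15.8  89.2] F mixer [ 1.4 -2.   0.7] gap -0.002
turn [0.0014 0.0019 0.0017]
(-52, -15, 89) -> [-0.0005 -0.0008  0.0002]
```

Not at the stop yet, since the force is unchanged. I'll creep on until it rises.

Request:
send_rows:
  rows:
    - [[0,-0.001,0],[0,0,0],0]
    - [[0,-0.002,0],[0,0,0],0]
    - [[0,-0.003,0],[0,0,0],0]
    - [[0,-0.003,0],[0,0,0],0]
    - [[0,-0.003,0],[0,0,0],0]

```text
t: 3.68
position: [0.5015, 0.0129, 0.0892]
ee_rot: [[0.91, -0.415, -0.004], [-0.415, -0.91, -0.003], [-0.002, 0.005, -1.0]]
wrist_force: [-2.6, -7.3, 2.3]
finger_gap: 0.003
```

```bash
python3 -c "
from h import *
need((-52,-15,89))"
```

```text
t 3.68 mixer mm [-51.6 -14.4  89.2] F mixer [ 0.6 -7.7  2.3] gap 0.003
turn [0.0047 0.002  0.0005]
(-52, -15, 89) -> [-0.0004  0.0006  0.0002]
```

The force rose to 7.7 N at y=-14.4, so the guard is at its stop. Back off, lift and look.

Request:
send_rows:
  rows:
    - [[0,0.006,0],[0,0,0],0]
    - [[0,0.015,-0.01],[0,0,0],0]
    - [[0,0.028,-0.04],[0,0,0],0]
    - [[0.01,0.041,-0.07],[0,0,0],0]
    - [[0.027,0.041,-0.09],[0,0,0],0]

```text
t: 4.1
position: [0.5077, -0.0363, 0.1823]
ee_rot: [[0.91, -0.415, -0.004], [-0.415, -0.91, -0.003], [-0.002, 0.004, -1.0]]
wrist_force: [0.2, -0.0, 0.3]
finger_gap: 0.002
```

```bash
python3 -c "
from h import *
need((-24.5,-55,100))
a=crop('scene',190,150,150,145,3,'pics/s3.png')
S=grab_frame('scene')
P=[O+M@np.array(q)/1e3 for q in [(-24.5,-55,80),(-24.5,-55,58),(-109,-4,99),(5,-4,99),(5,84,99),(-109,84,99),(-127,125,80),(23,-125,80)]]
print((((proj(S,P)+.5-[190,150])*3)-.5).round())
b=crop('top',205,130,150,145,3,'pics/t3.png')
cv2.imwrite('pics/c3.png',np.vstack([a,b])[:,:] if 0 else np.hstack([a[:,:400],b[:,:400]]))"
```

```text
t 4.1 mixer mm [-25.5 -56.5 182.3] F mixer [0.2 0.  0.3] gap 0.002
turn [ 0.0043  0.0021 -0.0002]
(-24.5, -55, 100) -> [ 0.0012 -0.0019  0.0823]
[[147. 178.]
 [148. 205.]
 [239.  83.]
 [222. 189.]
 [364. 199.]
 [369.  91.]
 [428. 102.]
 [ 25. 219.]]
```

View pics/c3.png

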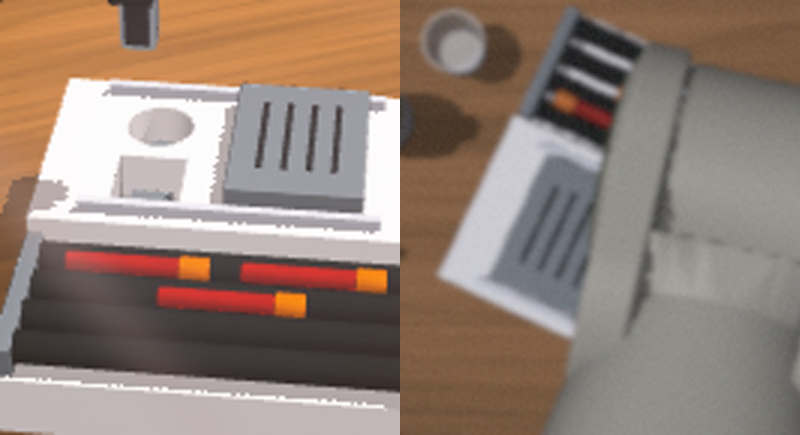

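The guard is open, with its left edge at about (225-240) as predicted for the stop. Both wells are exposed: square at about (152,178), predicted (147,178), and round at (161,127). Going down into the square well, aiming 1 mm toward +y.

Request:
send_rows:
  rows:
    - [[0.001,-0.0025,0.03],[0.0043,0.002,0],0]
    - [[0.001,-0.0025,0.06],[0.0043,0.002,0],0]
    - [[0.001,-0.0025,0.08],[0.0043,0.002,0],0]
    - [[0.001,-0.0025,0.085],[0.0043,0.002,0],0]
    - [[0.001,-0.0025,0.085],[0.0043,0.002,0],0]

```text
t: 4.67
position: [0.5103, -0.0339, 0.0943]
ee_rot: [[0.91, -0.415, -0.001], [-0.415, -0.91, 0.001], [-0.002, -0.001, -1.0]]
wrist_force: [0.0, 0.6, 0.1]
finger_gap: -0.002
```

```bash
python3 -c "
from h import *
need((-24.5,-54,64),(-24.5,-54,53))"
```

```text
t 4.67 mixer mm [-24.1 -53.3  94.3] F mixer [-0.2  0.6  0.1] gap -0.002
turn [-0.0006  0.0017 -0.0003]
(-24.5, -54, 64) -> [-0.0003  0.0007  0.0303]
(-24.5, -54, 53) -> [-0.0003  0.0007  0.0413]
```

Request:
send_rows:
  rows:
    - [[0,0.0007,0.01],[0,0,0],0]
    - [[0,0.0007,0.02],[0,0,0],0]
    - [[0,0.0007,0.027],[0,0,0],0]
    - [[0,0.0007,0.029],[0,0,0],0]
    - [[0,0.0007,0.029],[0,0,0],0]

```text
t: 5.08
position: [0.5096, -0.0344, 0.0648]
ee_rot: [[0.91, -0.415, -0.002], [-0.415, -0.91, 0.002], [-0.003, -0.0, -1.0]]
wrist_force: [-0.7, -0.3, 0.3]
finger_gap: 0.0
```

```bash
python3 -c "
from h import *
need((-24.5,-54,53))"
```

```text
t 5.08 mixer mm [-24.5 -54.   64.8] F mixer [-0.5 -0.6  0.3] gap 0.0
turn [-0.0005  0.0026 -0.0003]
(-24.5, -54, 53) -> [ 0.0001 -0.      0.0118]
```

In the well without touching. Pressing gently.

Request:
send_rows:
  rows:
    - [[0,0,0.004],[0,0,0],0]
    - [[0,0,0.007],[0,0,0],0]
    - [[0,0,0.009],[0,0,0],0]
    - [[0,0,0.011],[0,0,0],0]
    - [[0,0,0.012],[0,0,0],0]

```text
t: 5.5
position: [0.5101, -0.0345, 0.0531]
ee_rot: [[0.91, -0.415, -0.001], [-0.415, -0.91, 0.001], [-0.002, -0.001, -1.0]]
wrist_force: [0.1, -0.3, 5.2]
finger_gap: -0.0
```

```bash
python3 -c "
from h import *
need((-24.5,-54,53))"
```

```text
t 5.5 mixer mm [-24.1 -53.9  53.1] F mixer [ 0.2 -0.2  5.2] gap -0.0
turn [-0.0007  0.0016 -0.0003]
(-24.5, -54, 53) -> [-0.0004  0.0001  0.0001]
```

At the stop or just short of it. I'll press 2 mm more to make sure.

Request:
send_rows:
  rows:
    - [[0,0,0.001],[0,0,0],0]
    - [[0,0,0.0015],[0,0,0],0]
    - [[0,0,0.002],[0,0,0],0]
    - [[0,0,0.0025],[0,0,0],0]
    - [[0,0,0.0025],[0,0,0],0]

```text
t: 5.92
position: [0.5103, -0.0345, 0.0528]
ee_rot: [[0.91, -0.415, 0.0], [-0.415, -0.91, 0.001], [-0.0, -0.001, -1.0]]
wrist_force: [-6.0, 1.7, 19.3]
finger_gap: -0.001
```

```bash
python3 -c "
from h import *
need((-24.5,-54,53))"
```

```text
t 5.92 mixer mm [-23.9 -53.9  52.8] F mixer [-6.1 -1.  19.3] gap -0.001
turn [-0.0008  0.0002 -0.0001]
(-24.5, -54, 53) -> [-0.0006  0.0001 -0.0002]
```

It is fully in: 19 N with no further motion. Now straight up, then over the guard to its +y side.

Request:
send_rows:
  rows:
    - [[0,0,-0.01],[0,0,0],0]
    - [[0,0,-0.035],[0,0,0],0]
    - [[0,0,-0.065],[0,0,0],0]
    - [[0,0,-0.09],[0,0,0],0]
    - [[-0.01,-0.03,-0.1],[0,0,0],0]

```text
t: 6.33
position: [0.5156, -0.0067, 0.1563]
ee_rot: [[0.907, -0.42, 0.005], [-0.42, -0.908, -0.002], [0.006, -0.0, -1.0]]
wrist_force: [1.7, -0.4, 0.1]
finger_gap: 0.005
```

```bash
python3 -c "
from h import *
need((-52,112,140))"
```

```text
t 6.33 mixer mm [-30.6 -26.3 156.3] F mixer [1.8 0.4 0.1] gap 0.005
turn [-0.0003 -0.0056 -0.0055]
(-52, 112, 140) -> [-0.0222 -0.1382  0.0162]
```

Request:
send_rows:
  rows:
    - [[-0.006,-0.035,0],[0,0,0],0]
    - [[-0.012,-0.07,0],[0,0,0],0]
    - [[-0.017,-0.105,0],[0,0,0],0]
    - [[-0.022,-0.138,0.005],[0,0,0],0]
    - [[-0.022,-0.138,0.016],[0,0,0],0]

```text
t: 6.75
position: [0.556, 0.1329, 0.1413]
ee_rot: [[0.91, -0.415, 0.01], [-0.415, -0.91, 0.0], [0.009, -0.004, -1.0]]
wrist_force: [-0.9, -1.4, -0.6]
finger_gap: 0.0
```

```bash
python3 -c "
from h import *
need((-52,112,89.5))
crop('scene',185,130,170,145,4,'pics/s4.png')"
```

```text
t 6.75 mixer mm [-51.8 117.5 141.3] F mixer [-0.2 -1.6 -0.6] gap 0.0
turn [-0.0043 -0.0086 -0.0003]
(-52, 112, 89.5) -> [-0.0006  0.0057  0.0518]
```

View pics/s4.png

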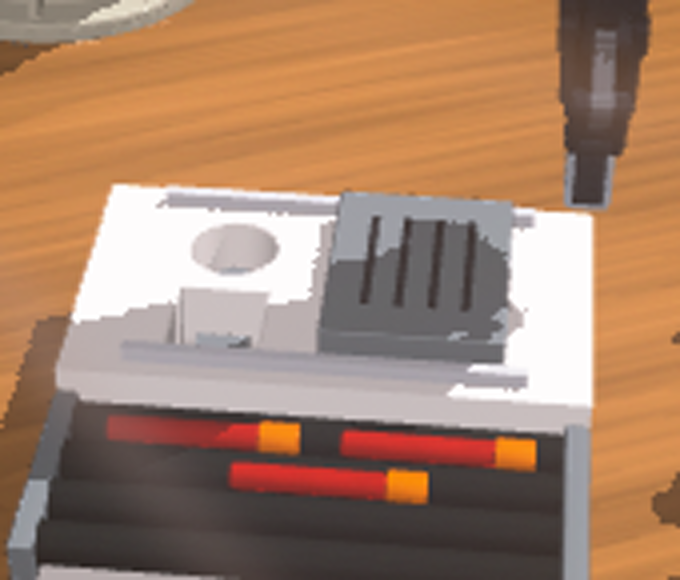

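The key is visible in the square well at about (222,340). The tip at (587,207) stands beyond the guard's +y face at x of about 512. Descend.

Request:
send_rows:
  rows:
    - [[0,0.0045,0.02],[-0.004,-0.008,0],0]
    - [[0,0.0055,0.038],[-0.004,-0.008,0],0]
    - [[0,0.0055,0.048],[-0.004,-0.008,0],0]
    - [[0,0.0055,0.05],[-0.004,-0.008,0],0]
    - [[0,0.0055,0.05],[-0.004,-0.008,0],0]

```text
t: 7.22
position: [0.5506, 0.1249, 0.0874]
ee_rot: [[0.909, -0.417, -0.007], [-0.417, -0.909, -0.002], [-0.006, 0.005, -1.0]]
wrist_force: [-0.2, 0.5, 1.4]
finger_gap: -0.0
```

```bash
python3 -c "
from h import *
need((-52,97,89.5),(-52,15,89.5))"
```

```text
t 7.22 mixer mm [-53.4 107.9  87.4] F mixer [-0.4  0.4  1.4] gap -0.0
turn [ 0.0052  0.0055 -0.0019]
(-52, 97, 89.5) -> [ 0.0014  0.0109 -0.0021]
(-52, 15, 89.5) -> [ 0.0016  0.0929 -0.0016]
```

Request:
send_rows:
  rows:
    - [[0.001,0.008,-0.002],[0,0,0],0]
    - [[0.001,0.016,-0.002],[0,0,0],0]
    - [[0.001,0.024,-0.002],[0,0,0],0]
    - [[0.001,0.034,-0.002],[0,0,0],0]
    - [[0.001,0.044,-0.002],[0,0,0],0]

```text
t: 7.63
position: [0.5338, 0.0837, 0.0907]
ee_rot: [[0.909, -0.417, -0.004], [-0.417, -0.909, -0.002], [-0.003, 0.004, -1.0]]
wrist_force: [2.5, 1.6, 1.9]
finger_gap: -0.002
```

```bash
python3 -c "
from h import *
need((-52,18,89.5))"
```

```text
t 7.63 mixer mm [-51.6  63.5  90.7] F mixer [1.6 2.5 1.9] gap -0.002
turn [ 0.0036  0.0033 -0.002 ]
(-52, 18, 89.5) -> [-0.0003  0.0455  0.0014]
```

Request:
send_rows:
  rows:
    - [[0,0.01,0.001],[0,0,0],0]
    - [[0,0.02,0.001],[0,0,0],0]
    - [[0,0.03,0.001],[0,0,0],0]
    - [[0,0.039,0.001],[0,0,0],0]
    - [[0,0.045,0.001],[0,0,0],0]

```text
t: 8.05
position: [0.5146, 0.0416, 0.09]
ee_rot: [[0.909, -0.418, -0.004], [-0.418, -0.909, -0.002], [-0.003, 0.004, -1.0]]
wrist_force: [1.7, 1.9, 1.4]
finger_gap: 0.002
```

Request:
send_rows:
  rows:
    - [[0,0.001,0],[0,0,0],0]
    - [[0,0.002,0],[0,0,0],0]
    - [[0,0.003,0],[0,0,0],0]
    - [[0,0.0035,0],[0,0,0],0]
    - [[0,0.004,0],[0,0,0],0]

```text
t: 8.47
position: [0.5138, 0.0399, 0.09]
ee_rot: [[0.909, -0.416, -0.003], [-0.416, -0.909, 0.002], [-0.003, -0.001, -1.0]]
wrist_force: [4.0, 9.1, 0.7]
finger_gap: 0.003
```

```bash
python3 -c "
from h import *
need((-52,14.4,89.5))"
```

```text
t 8.47 mixer mm [-51.6  15.3  90. ] F mixer [-0.2  9.9  0.7] gap 0.003
turn [-0.0005  0.0033 -0.0014]
(-52, 14.4, 89.5) -> [-0.0004  0.0009  0.0005]
```

At the stop: 9.9 N at y=15.3, symmetric with the opening end. Back off and lift away.

Request:
send_rows:
  rows:
    - [[0,-0.006,0],[0,0,0],0]
    - [[0,-0.018,-0.005],[0,0,0],0]
    - [[0,-0.03,-0.03],[0,0,0],0]
    - [[0,-0.04,-0.065],[0,0,0],0]
    - [[0,-0.05,-0.1],[0,0,0],0]

```text
t: 8.88
position: [0.5337, 0.0859, 0.1902]
ee_rot: [[0.909, -0.416, -0.007], [-0.416, -0.909, 0.001], [-0.007, 0.002, -1.0]]
wrist_force: [1.1, -0.1, 0.1]
finger_gap: -0.001
```

Request:
send_rows:
  rows:
    - [[0,0,-0.03],[0,0,0],0]
    - [[0,0,-0.05],[0,0,0],0]
    - [[0,0,-0.05],[0,0,0],0]
    - [[0,0,-0.05],[0,0,0],0]
    - [[0,0,-0.05],[0,0,0],0]

```text
t: 9.3
position: [0.5335, 0.0861, 0.2392]
ee_rot: [[0.909, -0.416, -0.009], [-0.416, -0.909, 0.0], [-0.008, 0.004, -1.0]]
wrist_force: [-0.7, 0.2, -0.6]
finger_gap: -0.003
```

```bash
python3 -c "
from h import *
need()
f=grab_frame('scene');cv2.imwrite('pics/s5.png',cv2.resize(f['img'][130:310,80:420],None,fx=2.35,fy=2.35,interpolation=cv2.INTER_CUBIC))
P=[O+M@np.array(q)/1e3 for q in [(-127,125,80),(23,125,80),(23,-125,80),(-109,-84,99),(5,-84,99),(5,4,99),(-109,4,99)]]
print(((proj(f,P)-[80,130])*2.35).round())"
```

```text
t 9.3 mixer mm [-52.8  65.6 239.2] F mixer [-0.7 -0.1 -0.6] gap -0.003
turn [ 0.0035  0.0079 -0.0008]
[[593. 126.]
 [593. 239.]
 [277. 217.]
 [353. 106.]
 [331. 188.]
 [441. 195.]
 [454. 112.]]
```

View pics/s5.png

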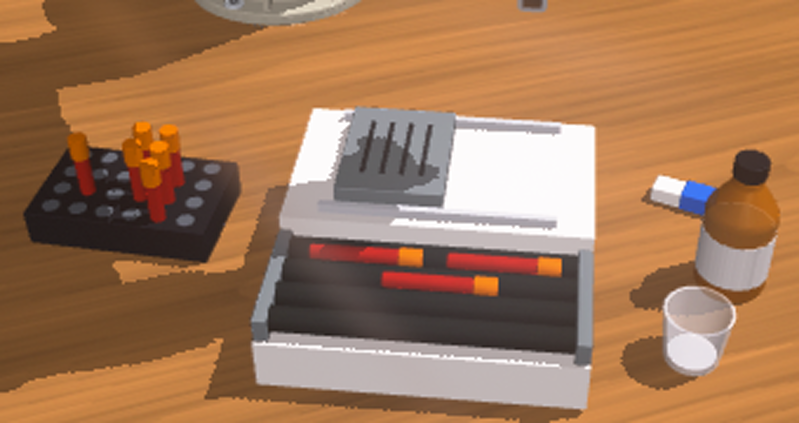

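The guard's corners at (354,106), (455,112), (443,193) and (336,188) match the fully shut prediction to within the same 1–5 px by which the deck corners differ. The mixer and everything around it are in place, so I'm handing in.

```bash
python3 -c "
from cell import *
print(close_job())"
```

```text
the job is handed in; nothing more can be done
None
```

The mixer is reset and the job is handed in. In about 9.3 s of robot time I pushed the guard open, pressed the reset key fully in, lifted clear, and pushed the guard fully shut.

- **Guard open:** it moved with 2–3 N of friction until the force rose to 7.7 N at its stop. The picture then showed both wells uncovered.
- **Reset key:** it stopped at about 53 mm above the counter, the height given for fully in, with 19 N on it. I saw the key in its well from afar after lifting off, but did not measure that it had sprung back.
- **Round well:** the fingertip never went down into it.
- **Guard shut:** it reached its other stop at 9.9 N.
- **Last picture:** the guard and the mixer's corners sat within about 5 px (enlarged) of where they should be with the guard shut. That matches the small offset seen earlier, so the mixer had not visibly moved. The rack, bottle, jar and eraser looked untouched, and the arm was clear of everything. No check failed.

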